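# Put the scraper away in the slotted block

### The job

Take the broad-bladed scraper off its sloping rest and put it away in the white slotted block: slide the blade edgewise down into a slot until the shoulder under the grip sits on top of the block. The three slots look alike, but only one is deep enough, so feel which it is; keep hold of the scraper until it is fully home, then let go, and leave the dish, bottle and bowl where they stand.

Things in the scene. Friction and masses are not known exactly. Their poses are not given: they have to be found in the camera images.
- scraper: Loose scraper, about 120 g; front and back alike. Origin: middle of the blade's bottom edge; z runs up the tool to the grip, y along the width, x through the thickness. Steel blade 54 x 3 mm, z 0 to 60 mm (lowest 4 mm only 48 x 2); grey shoulder 60 x 14 mm, z 60 to 68; black grip 30 x 16 mm, z 68 to 128. Starts on the rest, leaning 0.45 rad from upright, grip towards the robot.
- scraper_grip (a point): Point on the scraper's axis inside the grip, 100 mm above the blade's bottom edge (axes as the scraper's): take it here, fingers closing on the 16 mm thickness (along x).
- rest: Fixed rest: white base 100 x 90 x 8 mm, steel plate 80 mm wide sloping 0.45 rad from upright under the blade (not the grip: free room for a finger there). The blade's foot stands at x = 30, z = 20 mm in a trough with an 8 mm lip, so draw the tool out along its own axis. Origin: centre of the underside, z up; the scraper leans to -x, its y along the rest's y.
- holder: Fixed white block 104 (x) x 84 (y) x 80 mm high; origin: centre of its underside, z up. Three upright square-edged slots open on top at x = -30, 0, 30 mm, each 60 mm long (y), 5.5 mm wide (x). In random order they are 67, 44 and 30 mm deep: in the first the shoulder lands on the block (blade edge 20 mm above the bench); the others stop the blade 16 or 30 mm short of that.
- slot0 (a point): Centre of the mouth of the slot at x = -30 mm of the block, in its top face 80 mm above the bench; axes as the block's.
- slot1 (a point): Centre of the mouth of the middle slot, in the block's top face; axes as the block's.
- slot2 (a point): Centre of the mouth of the slot at x = +30 mm of the block, in its top face; axes as the block's.
- dish: Bystander: covered glass dish, 90 mm across, 18 mm high, loose; origin at the centre of its underside.
- vial: Bystander: small amber bottle with a black cap, 38 mm across, 62 mm high, loose; origin at the centre of its underside.
- bowl: Bystander: small white bowl, 80 mm across, 38 mm high, loose; origin at the centre of its underside.
Things that resemble listed ones, but are neither listed nor needed, are in the scene too. What is meant by the scraper is not orange, and is the smaller of those in its own colour. What is shaped like the holder but blue or orange is not meant.

How it is judged:
On the way:
1. the blade is fully home in the deep slot, shoulder on the block, while the fingers still hold the grip (z of scraper in the frame of holder between 0.012 and 0.023 m and x of scraper in the frame of holder between -0.036 and 0.036 m and y of scraper in the frame of holder between -0.01 and 0.01 m and angle between scraper's own z axis and vertical below 0.08 rad and contact force between the fingers and scraper above 0.5 N), for 0.1 s.
At the end, for the whole second after the job is handed in: The scraper stands upright (within 0.08 rad) and at rest in the block with its blade fully home in the deep slot: shoulder within 3 mm of the block's top (z of scraper in the frame of holder between 0.012 and 0.023 m and x of scraper in the frame of holder between -0.036 and 0.036 m and y of scraper in the frame of holder between -0.01 and 0.01 m and angle between scraper's own z axis and vertical below 0.08 rad and linear speed of scraper below 0.02 m/s); the robot touches nothing.
It fails at once if the covered glass dish is pushed more than 30 mm or tipped (distance of dish from where it was at the start of the episode above 0.03 m or angle between dish's own z axis and vertical above 0.5 rad).
It fails at once if the amber bottle is pushed more than 30 mm or tipped (distance of vial from where it was at the start of the episode above 0.03 m or angle between vial's own z axis and vertical above 0.5 rad).
It fails at once if the white bowl is pushed more than 30 mm or tipped (distance of bowl from where it was at the start of the episode above 0.03 m or angle between bowl's own z axis and vertical above 0.5 rad).
It also fails if it takes over 48 s, if anything falls off the work surface, if the arm or the gripper's body presses on something with over 40 N, if the wrist force passes 120 N, or if a joint passes its speed limit or range.

### The arm

A 6-joint arm with a two-finger parallel gripper is mounted at the origin on the work surface. World frame = base frame: x ahead of the robot, y to its left, z up, the work surface at z = 0. Lengths are in m, angles in rad, forces in N, time in s.
With the tool pointing down it reaches from about 0.25 to 0.775 m from the base axis. Payload 4 kg.
Tool frame: the origin (TCP) lies midway between the tips of the shut fingers; the grasp point (between the pads) lies 19 mm behind it (robot.grasp_offset is the distance from the TCP to the grasp point, in m); z points along the fingers, y is the direction in which the jaws open and shut (so a half turn about z gives the same grasp; the last joint's range is limited). The gripper opens to 94 mm and grips with 3 to 60 N. Pads are 16 mm wide; open, the fingers measure 119 mm over their backs; the gripper's body (75 mm by 177 mm) begins 78 mm behind the grasp point.
Start: joints at [1.199, 0.087, 1.371, -0, 1.684, -0.103], TCP at [0.146, 0.53, 0.206] pointing down, gripper open.
Joint ranges: [-3.1, 3.1], [-0.76, 2.03], [0.27, 2.55], [-1.08, 4.22], [0.17, 2.65], [-2.57, 2.57]. Speed limits (rad/s): [2.79, 2.79, 3.14, 3.14, 3.14, 3.14].

### API

Orientations are given as [roll, pitch, yaw] about the fixed x, y, z axes, in that order (R = Rz(yaw) Ry(pitch) Rx(roll)).
In Python, from bench import status, viewer, order, robot gives the robot as it stands. The module is installed in compiled form; this text tells all that it offers.
- The arm moves only by the tool move_arm, never from a script. Its argument "targets" is a list of rows, each a list of 3 entries, a list of its own where there are three numbers: the shift along the tool's x, y, z in mm, then the turn, a rotation vector about the tool's x, y, z in degrees, then the opening, from -1 (shut) to 1 (fully open). A call has 1 to 20 rows; each row is the pose to reach, as a shift and turn from the pose commanded when the call began, along the tool's axes at that moment; what a row does not reach only later rows make up. A row lasts 1/8 s, in which the tool goes at most 62.5 mm and 10.7 degrees, less where a joint would pass 70% of its speed; a pose out of reach is approached as far as the arm can. A call with a gripper value outside its range is refused whole. The fingers move at their own pace and stop on an object; the grip force is fixed at half the most. Time passes only in rows, so rows that repeat a pose let the fingers close. It gives the time, the measured TCP pose, the force and the opening at its end, in the units of the state.
- status.get_obs(): the state, without advancing time (a new reading comes with each control period).
- viewer.snapshot(name): name is "scene" or "top" or "wrist"; returns the picture (384x512x3 uint8, red, green, blue); there is no depth.
- viewer.camera_model(name): a dict with "K" (3x3 intrinsics, pixels), "xyz" and "attitude" of the camera in the world; the wrist camera has in their place "T_tool_cam" (4x4, takes a point from camera to tool coordinates, whose origin is the TCP and whose axes are the flange's). Camera axes: x right, y up, looking along -z (the intrinsics and any distortion apply to the point x, -y, -z); pixel columns grow to the right and rows downward; lengths in m; the calibration is good to about 2 mm. A picture is of the moment at which its call begins: read the wrist's pose just before it. camera_model takes no time and is no camera call.
- order.close_job(): hands the job in, once; it reports no verdict.
The state is a dict: "time": time; "joint_positions": joint angles; "qvel": joint speeds; "joint_torque": joint torques, N m; "tool_pos": TCP position; "ee_rot": TCP orientation; "wrist_force": force on the tool from outside, world axes, zero at the start; "wrist_torque": the same for the moment, N m; "width": finger opening in m.
Only numpy, scipy, OpenCV 4.12 (cv2) and the standard library are available. Lean on these libraries where they do the work, as an engineer would, in place of code of your own. Each camera call takes 0.05 s, during which the arm holds its last target. There are 200 camera calls.

## Working session

There is one attempt and no reset: what is moved stays moved. The work goes in short steps, Python scripts to look and compute and a tool call to move; the robot and the scene stay as the last step left them, time stands still between calls to the robot, and variables do not carry over. Pictures are saved under pics/ and viewed, about 8 in all and at most 12, crops included, and the job is handed in when it is done.

Besides the shell and the picture viewer there is one more tool, called after "Emit:" as name(argument=value, ...) on one line, values as JSON. move_arm: Moves the arm, as the interface text tells. Its arguments: {"type":"object","properties":{"targets":{"type":"array"}},"required":["targets"]}

```bash
mkdir -p pics; python3 - <<'E'
from bench import status, viewer, order, robot
import cv2,numpy as np
for n in ("scene","top"):
    im=viewer.snapshot(n); cv2.imwrite(f"pics/{n}0.png",im[:,:,::-1])
    np.set_printoptions(precision=4,suppress=True)
    print(n,viewer.camera_model(n))
print(viewer.camera_model("wrist")); print(status.get_obs()); print(robot.grasp_offset)
E
```

```text
scene {'K': array([[473.7458,   0.    , 260.9064],
       [  0.    , 473.7458, 194.1175],
       [  0.    ,   0.    ,   1.    ]]), 'xyz': array([ 1.4112, -0.0532,  0.8525]), 'attitude': array([ 0.8025, -0.0129,  1.5498])}
top {'K': array([[452.7137,   0.    , 261.0811],
       [  0.    , 452.7137, 197.737 ],
       [  0.    ,   0.    ,   1.    ]]), 'xyz': array([ 0.5026, -0.0361,  1.3549]), 'attitude': array([ 0.0884,  0.0268, -1.5675])}
{'K': array([[324.5798,   0.    , 251.25  ],
       [  0.    , 324.5798, 188.596 ],
       [  0.    ,   0.    ,   1.    ]]), 'T_tool_cam': array([[ 0.0008,  0.9705,  0.2411,  0.0705],
       [ 1.    , -0.0007, -0.0005, -0.001 ],
       [-0.0003,  0.2411, -0.9705, -0.1801],
       [ 0.    ,  0.    ,  0.    ,  1.    ]])}
{'time': 0.1, 'joint_positions': array([ 1.1989,  0.0878,  1.3721, -0.    ,  1.6836, -0.1031]), 'qvel': array([ 0.0001, -0.0015, -0.0025,  0.0011,  0.0011, -0.0007]), 'joint_torque': array([  0.0017, -34.1255, -30.3301,   0.0719,   0.0305,  -0.0001]), 'tool_pos': array([0.1459, 0.5298, 0.2045]), 'ee_rot': array([-3.1397, -0.0002,  2.8728]), 'wrist_force': array([0.6902, 0.5607, 0.0036]), 'wrist_torque': array([ 0.0276,  0.0086, -0.0085]), 'width': 0.09385763927350395}
0.0188
```

View pics/scene0.png

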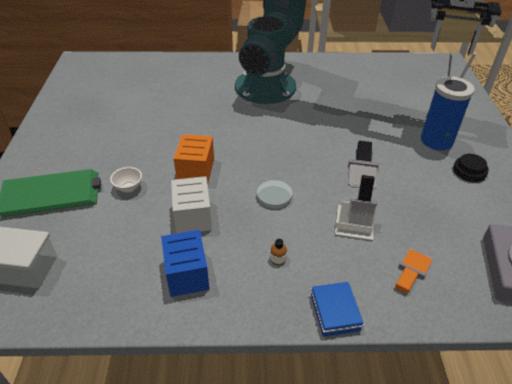

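View pics/top0.png

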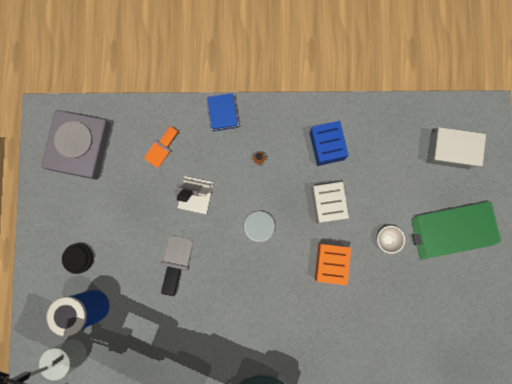

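Candidates for the scraper: on the rest, top (190,193); a larger one in the same colour lying flat, top (175,265); orange, top (160,147). I choose the one on the rest. The holder is the white block, top (330,202); the blue one (329,143) and the orange one (334,264) are not meant. Next, a close crop of these.

```bash
python3 - <<'E'
import cv2,numpy as np
t=cv2.imread("pics/top0.png"); s=cv2.imread("pics/scene0.png")
def crop(im,x,y,w=66,h=50): return cv2.resize(im[y:y+h,x:x+w],None,fx=6,fy=6,interpolation=cv2.INTER_CUBIC)
a=np.hstack([crop(t,165,167),crop(t,300,177)]); b=np.hstack([crop(s,325,190),crop(s,155,170,66,50)])
b=np.hstack([cv2.resize(s[170:245,325:391],(396,450))[:300],crop(s,158,172,66,50)]) if 0 else b
cv2.imwrite("pics/crop1.png",np.vstack([a,b]))
E
```

```text
(no output)
```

View pics/crop1.png

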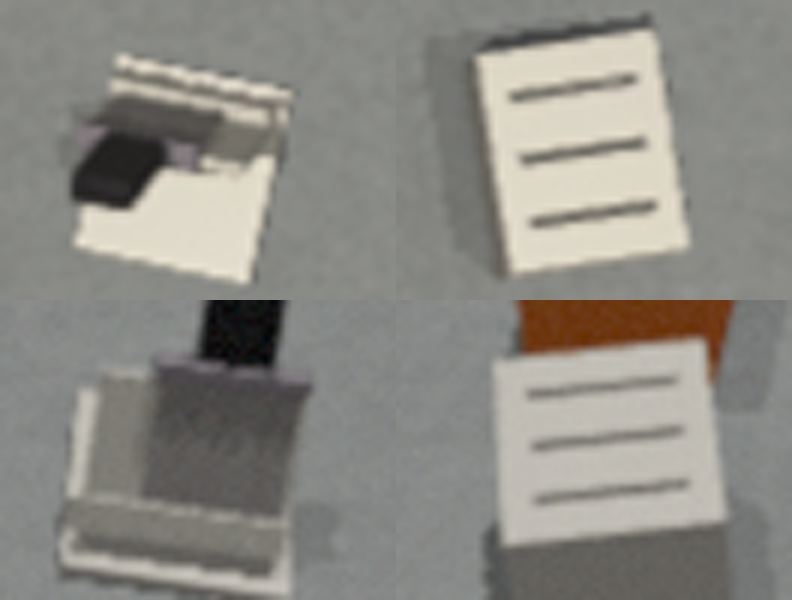

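The crop confirms the choice: a black-gripped scraper on the white rest, sitting toward the rest's +y side, and the white block with three slots. Next I fit the poses from the corners.

```bash
cat > h.py <<'E'
from bench import status, viewer, order, robot
import cv2,numpy as np
from scipy.spatial.transform import Rotation as Rn
from scipy.optimize import least_squares
np.set_printoptions(precision=4,suppress=True)
E=lambda a:Rn.from_euler('xyz',a).as_matrix()
CM={n:viewer.camera_model(n) for n in("scene","top","wrist")}
def proj(n,P,wpose=None):
    c=CM[n]; P=np.atleast_2d(P)
    if n=="wrist":
        T=c["T_tool_cam"]; R0,p0=wpose; R=R0@T[:3,:3]; p=R0@T[:3,3]+p0
    else: R=E(c["attitude"]); p=c["xyz"]
    q=(P-p)@R*[1,-1,-1]
    return q[:,:2]/q[:,2:]*c["K"][0,0]+c["K"][:2,2]
def place(v,L): # planar pose x,y,yaw
    return L@E([0,0,v[2]]).T+[v[0],v[1],0]
def fit(obs,L,v0,z=0,wpose=None):
    f=lambda v:np.concatenate([(proj(n,place(v,L[i]),wpose)-uv).ravel() for n,i,uv in obs])
    r=least_squares(f,v0,x_scale=[.01,.01,.1]); return r.x,r.fun.reshape(-1,2)
E
python3 - <<'E'
from h import *
def rect(a,b,z): return np.array([[a,b,z],[a,-b,z],[-a,-b,z],[-a,b,z]])
H=rect(.052,.042,.08); B=rect(.05,.045,.008); i=[0,1,2,3]
ht=np.array([[313.3,186.3],[343.2,182],[348.7,218],[318.8,222.7]])
hs=np.array([[210,206.8],[172.7,211],[171.2,180],[206.3,176.3]])
bt=np.array([[184.7,176.2],[213.7,181.7],[206.7,214],[177.5,207.8]])
for o in([("top",i,ht)],[("scene",i,hs)],[("top",i,ht),("scene",i,hs)]): print("holder",*fit(o,H,[.5,-.2,0]))
v,r=fit([("top",i,bt)],B,[.5,.2,0]);print("rest",v,r)
# scraper y offset from shoulder ends, scene view
a=.45;zs=np.array([-np.sin(a),0,np.cos(a)]);xs=np.array([np.cos(a),0,np.sin(a)])
foot=np.array([.03,0,.02])
for y in(-.01,0,.01,.02):
  pts=[foot+[0,y+s,0]+zs*.068+xs*k for s in(-.03,.03) for k in(.007,)]
  g=foot+[0,y,0]+zs*.128
  print(y,proj("scene",place(v,np.array(pts))),proj("top",place(v,np.array([g+[0,.015,0]-xs*.008,g-[0,.015,0]-xs*.008]))))
E
```

```text
holder [ 0.6031 -0.1983  0.1442] [[ 0.0963 -0.1638]
 [-0.307  -0.1077]
 [ 0.0158  0.3637]
 [ 0.1936 -0.0947]]
holder [ 0.6071 -0.1925  0.1454] [[-0.0232 -0.0879]
 [ 0.0629 -0.2198]
 [ 0.1011  0.0951]
 [-0.1458  0.2724]]
holder [ 0.6046 -0.1951  0.1457] [[-1.0978 -0.6469]
 [-1.5139 -0.6329]
 [-1.1478 -0.1795]
 [-0.9572 -0.5952]
 [-1.0641 -0.8847]
 [-0.9259 -1.0231]
 [-0.8355 -0.6078]
 [-1.1277 -0.4256]]
rest [ 0.6303  0.1969 -0.2003] [[-0.0327 -0.4774]
 [ 0.0576 -0.0796]
 [ 0.0086  0.1887]
 [-0.0348  0.3606]]
-0.01 [[339.726  197.4317]
 [365.8072 200.9121]] [[183.5109 201.9861]
 [194.2227 204.1862]]
0 [[344.0492 198.0086]
 [370.1873 201.4966]] [[179.9454 201.2538]
 [190.6495 203.4523]]
0.01 [[348.3819 198.5868]
 [374.577  202.0824]] [[176.3824 200.522 ]
 [187.0789 202.719 ]]
0.02 [[352.724  199.1662]
 [378.9763 202.6695]] [[172.822  199.7907]
 [183.5109 201.9861]]
```

```bash
cat >> h.py <<'E'
def unproj(n,uv,z):
    c=CM[n];R=E(c["attitude"]);uv=np.array(uv,float)
    d=R@np.r_[(uv-c["K"][:2,2])/c["K"][0,0]*[1,-1],-1]
    return c["xyz"]+d*(z-c["xyz"][2])/d[2]
def graspR(yaw,a): # tool x=frame y, tool y=frame tilted x, z=-scraper z
    zs=np.array([-np.sin(a),0,np.cos(a)]);xs=np.array([np.cos(a),0,np.sin(a)])
    return E([0,0,yaw])@np.c_[[0,1,0],xs,-zs],E([0,0,yaw])@zs
def cur():
    o=status.get_obs();return E(o["ee_rot"]),np.array(o["tool_pos"]),o
def rel(Rt,pt,R=None,p=None):
    if R is None:R,p,_=cur()
    return (pt-p)@R*1000,np.degrees(Rn.from_matrix(R.T@Rt).as_rotvec())
E
python3 - <<'E'
from h import *
print(unproj("scene",(439,147),0),unproj("top",(95,305),0))
for z in(.1,.12,.15,.2):print(z,unproj("top",(67,316),z),unproj("scene",(453,88),z))
print(proj("top",[.146,.53,.206]),proj("scene",[.146,.53,.206]))
v=[.6303,.1969,-.2003]
Rt,zs=graspR(v[2],.45); foot=place(v,np.array([[.03,.010,.02]]))[0]
for s in(.081,.18,.26):print(s,foot+zs*s,rel(Rt,foot+zs*s))
E
```

```text
[0.336  0.4987 0.    ] [0.302  0.4935 0.    ]
0.1 [0.2865 0.5311 0.1   ] [0.1783 0.5599 0.1   ]
0.12 [0.29   0.5221 0.12  ] [0.2111 0.5436 0.12  ]
0.15 [0.2951 0.5085 0.15  ] [0.2602 0.5192 0.15  ]
0.2 [0.3037 0.4859 0.2   ] [0.3421 0.4784 0.2   ]
[[ 45.829  380.8012]] [[450.0831  50.0494]]
0.081 [0.6272 0.2077 0.0929] (array([-549.525 , -182.4799,  111.7737]), array([-20.8055, -19.2692,  84.5225]))
0.18 [0.585  0.2163 0.1821] (array([-506.55  , -185.5947,   22.642 ]), array([-20.8055, -19.2692,  84.5225]))
0.26 [0.5509 0.2232 0.2541] (array([-471.8228, -188.1116,  -49.3836]), array([-20.8055, -19.2692,  84.5225]))
```

Emit:
move_arm(targets=[[[-110,-115,-114],[0,0,10],0.4],[[-110,-115,-114],[-3,-3,20],0.4],[[-160,-170,-114],[-6,-6,30],0.4],[[-223,-229,-114],[-10,-10,40],0.4],[[-223,-229,-114],[-12,-12,50],0.4],[[-472,-188,-49],[-20.8,-19.3,84.5],0.4],[[-472,-188,-49],[-20.8,-19.3,84.5],0.4],[[-472,-188,-49],[-20.8,-19.3,84.5],0.4],[[-472,-188,-49],[-20.8,-19.3,84.5],0.4],[[-472,-188,-49],[-20.8,-19.3,84.5],0.4],[[-472,-188,-49],[-20.8,-19.3,84.5],0.4],[[-472,-188,-49],[-20.8,-19.3,84.5],0.4],[[-472,-188,-49],[-20.8,-19.3,84.5],0.4]])

```text
time: 1.72
tool_pos: [0.5504, 0.2243, 0.2555]
ee_rot: [2.69, -0.003, 1.372]
wrist_force: [0.4, 0.0, 0.4]
width: 0.066
```

```bash
python3 - <<'E'
from h import *
R,p,o=cur(); im=viewer.snapshot("wrist")
np.savez("w1.npz",R=R,p=p); print(o["time"],p,o["joint_positions"],o["qvel"])
cv2.imwrite("pics/w1.png",cv2.resize(im[:,:,::-1],(800,600),interpolation=cv2.INTER_CUBIC))
E
```

```text
1.725 [0.5504 0.2243 0.2555] [ 0.4453 -0.0859  1.5147 -0.27    1.3495  0.6557] [ 0.0016 -0.0034 -0.0017 -0.0003 -0.0034 -0.0015]
```

View pics/w1.png

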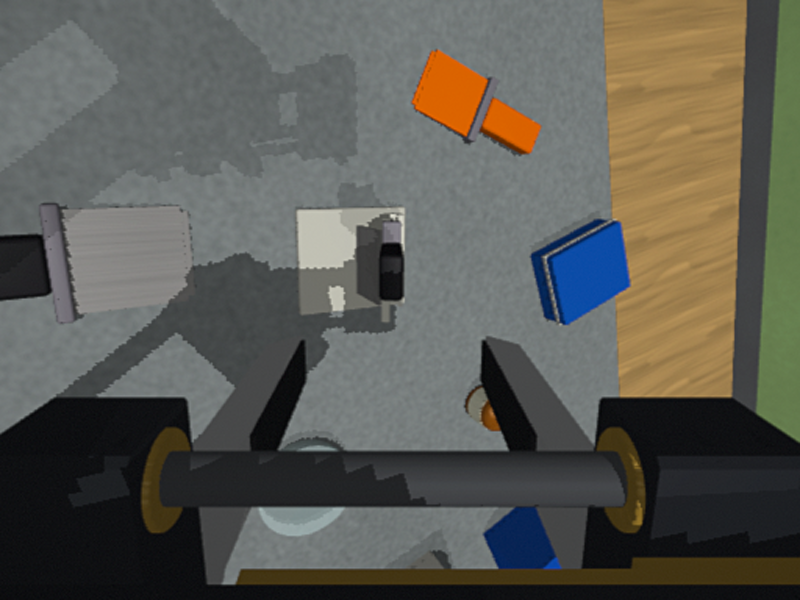

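The wrist view shows the grip at about (391,270) of 800x600, lying between the fingers (305–485). I'll crop it for the exact edges.

```bash
python3 - <<'E'
from h import *
im=cv2.imread("pics/w1.png"); c=im[190:340,280:430]
c=cv2.resize(c,None,fx=4,fy=4,interpolation=cv2.INTER_CUBIC)
v=[.6303,.1969,-.2003];w=np.load("w1.npz");wp=(w["R"],w["p"])
Rt,zs=graspR(v[2],.45); foot=place(v,np.array([[.03,.010,.02]]))[0]; ry,xs=Rt[:,0],Rt[:,1]
for z,a,b in((.128,.008,.015),(.068,.007,.03)):
    P=np.array([foot+zs*z+i*xs*a+j*ry*b for i,j in((1,1),(1,-1),(-1,-1),(-1,1))])
    q=(proj("wrist",P,wp)*800/512-[280,190])*4; print(z,q)
    cv2.polylines(c,[q.astype(int)],True,(0,255,0) if z>.1 else (255,0,255),1)
P=place(v,np.array([[.05,.045,.008],[.05,-.045,.008],[-.05,-.045,.008],[-.05,.045,.008]]))
q=(proj("wrist",P,wp)*800/512-[280,190])*4;cv2.polylines(c,[q.astype(int)],True,(0,0,255),1);print(q)
cv2.imwrite("pics/w1c.png",c)
E
```

```text
0.128 [[502.7861 278.4263]
 [501.4742 463.2972]
 [401.6465 463.2457]
 [400.7163 278.3611]]
0.068 [[489.326  141.9683]
 [487.6182 457.6596]
 [414.2287 457.6215]
 [413.1236 141.9127]]
[[507.4504  78.6327]
 [504.5637 464.8993]
 [ 90.7113 517.3915]
 [ 72.4815  94.3257]]
```

View pics/w1c.png

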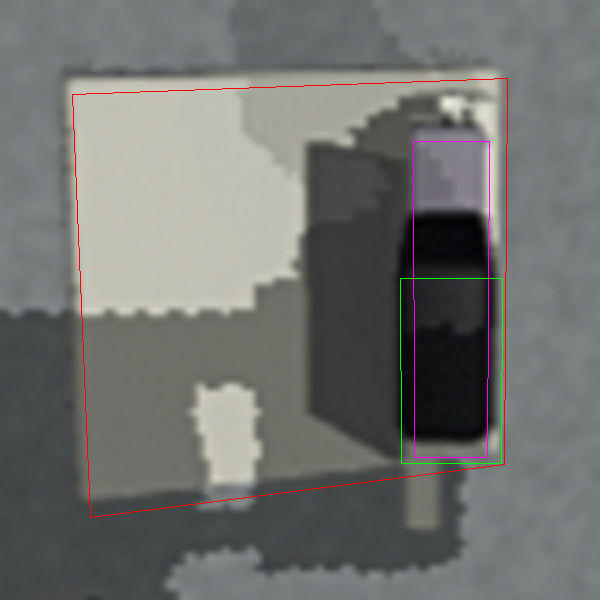

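Actual end face centre ≈ (447,350) in the crop against (451,371) predicted, so the grip sits 3.3 mm further along tool x and −0.6 mm along tool y. I'm applying this and grasping.

Emit:
move_arm(targets=[[[2.2,-0.6,40],[0,0,0],0.3],[[2.2,-0.6,80],[0,0,0],0.1],[[2.2,-0.6,110],[0,0,0],0],[[2.2,-0.6,140],[0,0,0],0],[[2.2,-0.6,160],[0,0,0],0],[[2.2,-0.6,170],[0,0,0],0],[[2.2,-0.6,178],[0,0,0],0],[[2.2,-0.6,178],[0,0,0],0],[[2.2,-0.6,178],[0,0,0],-0.4],[[2.2,-0.6,178],[0,0,0],-0.6],[[2.2,-0.6,178],[0,0,0],-1],[[2.2,-0.6,178],[0,0,0],-1],[[2.2,-0.6,178],[0,0,0],-1],[[2.2,-0.6,178],[0,0,0],-1]])

```text
time: 3.52
tool_pos: [0.6271, 0.2109, 0.0943]
ee_rot: [2.691, -0.002, 1.371]
wrist_force: [-1.9, 0.7, 1.9]
width: 0.0159
```

Emit:
move_arm(targets=[[[0,0,-5],[0,0,0],-1],[[0,0,-20],[0,0,0],-1],[[0,0,-40],[0,0,0],-1],[[0,0,-60],[0,0,0],-1],[[0,0,-80],[0,0,0],-1],[[0,0,-110],[0,0,0],-1],[[0,0,-140],[0,0,0],-1],[[0,0,-150],[0,0,0],-1],[[0,0,-150],[0,0,0],-1]])

```text
time: 4.65
tool_pos: [0.563, 0.2238, 0.2301]
ee_rot: [2.69, -0.003, 1.371]
wrist_force: [-0.6, 0.0, -2.0]
width: 0.016
```

```bash
python3 - <<'E'
from h import *
R,p,o=cur(); print(p,o["ee_rot"],o["width"],o["wrist_force"])
h=[.604,-.196,.1445]
Rt,_=graspR(h[2],0)
for z in(.27,):
  pt=place(h,np.array([[0,0,z]]))[0]; print(pt,rel(Rt,pt))
E
```

```text
[0.563  0.2238 0.2301] [ 2.6896 -0.0026  1.3712] 0.016039924837023427 [-0.649   0.0008 -1.9773]
[ 0.604 -0.196  0.27 ] (array([-403.2858,  128.8873,   17.1001]), array([ 25.6629,   4.312 , -19.4076]))
```

Emit:
move_arm(targets=[[[-50,15,0],[3,0.5,-2],-1],[[-100,30,3],[6,1,-4],-1],[[-150,47,5],[9.5,1.5,-7],-1],[[-200,63,8],[13,2,-9.5],-1],[[-250,79,10],[16,2.7,-12],-1],[[-300,95,12],[19,3.2,-14.5],-1],[[-350,112,14],[22,3.8,-17],-1],[[-380,122,16],[24,4.1,-18.5],-1],[[-403.3,128.9,17.1],[25.7,4.3,-19.4],-1],[[-403.3,128.9,17.1],[25.7,4.3,-19.4],-1],[[-403.3,128.9,17.1],[25.7,4.3,-19.4],-1],[[-403.3,128.9,17.1],[25.7,4.3,-19.4],-1]])

```text
time: 6.15
tool_pos: [0.6037, -0.1951, 0.2691]
ee_rot: [-3.139, 0.0, 1.716]
wrist_force: [0.5, 0.7, -2.1]
width: 0.0155
```

Emit:
move_arm(targets=[[[0,0,20],[0,0,0],-1],[[0,0,40],[0,0,0],-1],[[0,0,60],[0,0,0],-1],[[0,0,60],[0,0,0],-1],[[0,0,60],[0,0,0],-1]])

```text
time: 6.78
tool_pos: [0.6041, -0.1959, 0.2105]
ee_rot: [-3.141, 0.001, 1.715]
wrist_force: [-0.1, -0.6, -0.7]
width: 0.0161
```

```bash
python3 - <<'E'
from h import *
R,p,o=cur(); im=viewer.snapshot("wrist"); np.savez("w2.npz",R=R,p=p); print(o["time"],p,o["ee_rot"],o["joint_positions"],o["width"],o["wrist_force"])
cv2.imwrite("pics/w2raw.png",im[:,:,::-1])
cv2.imwrite("pics/w2.png",cv2.resize(im[:300,:,::-1][60:300,100:420],(800,600),interpolation=cv2.INTER_CUBIC))
E
```

```text
6.775 [ 0.6041 -0.1959  0.2105] [-3.1408  0.0015  1.7154] [-0.4019  0.278   1.1396 -0.0017  1.7238 -0.5468] 0.01609559971913532 [-0.1322 -0.5628 -0.7102]
```

View pics/w2.png

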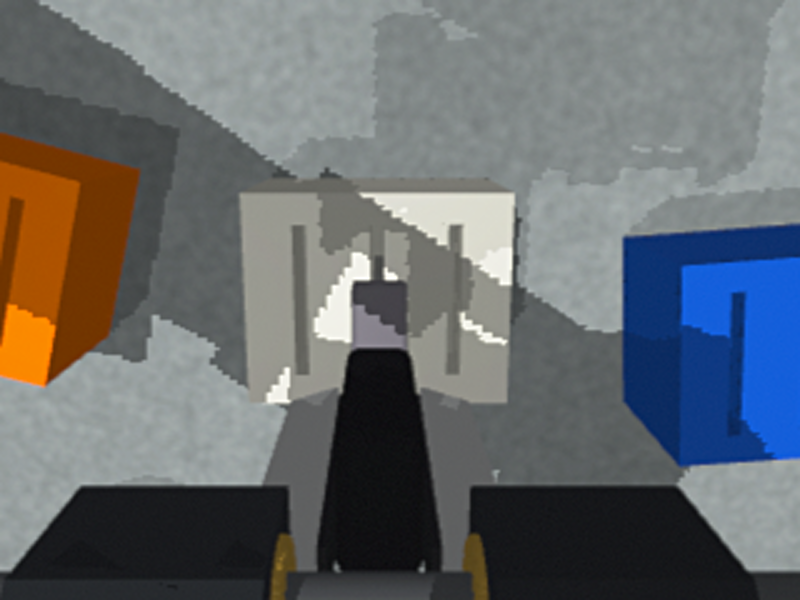

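The picture shows the white block with slot centres at columns 299, 377 and 455 (crop), the shoulder at 353–407 above the middle slot, and yaw aligned. Now the sub-pixel measurement.

```bash
python3 - <<'E'
from h import *
im=cv2.imread("pics/w2raw.png").astype(float).mean(2)
w=np.load("w2.npz");wp=(w["R"],w["p"])
def cen(row,c0,c1):
    a=im[row,c0:c1]; d=np.clip(np.median(np.r_[a[:3],a[-3:]])-a-8,0,None); 
    return c0+(d*np.arange(c1-c0)).sum()/d.sum(),d.sum()
L=[];
for r in range(152,208,4):
    a=cen(r,212,228)[0]; b=cen(r,275,291)[0]; L.append((r,a,b))
L=np.array(L);print(L.T)
# slot end rows (left & right)
for c in(219,220,282): print(c,im[142:218,c].astype(int))
# predict
h=[.604,-.196,.1445]
ends=np.array([[x,y,.08] for x in(-.03,0,.03) for y in(.03,-.03)])
print(proj("wrist",place(h,ends),wp))
q=lambda s:wp[0]@np.array(s)+wp[1]
for dz in(.013,.021):print(proj("wrist",[q([.03,s*.007,dz]) for s in(1,-1)],wp))
for r in(176,179,183,188,193,197):print(r,im[r,235:270].astype(int))
print(im[165:205,252].astype(int))
E
```

```text
[[152.     156.     160.     164.     168.     172.     176.     180.
  184.     188.     192.     196.     200.     204.    ]
 [218.7602 219.0232 219.0185 219.28   219.3162 219.4314 219.4633 219.605
  219.7246 219.2689 219.2944 220.0511 220.2605 220.2593]
 [281.6138 281.6324 279.0727 281.4845 282.7368 282.7463 282.5957 281.043
  279.0946 280.7417 281.0968 280.9022 280.9312 280.697 ]]
219 [150 150 149 150 150 150 151 152 105  94  95  97  97  96  96  96  96  98
  97  96  96  96  97  96  95  97  96  95  96  96  96  97  96  95  96  96
  96  97  96  95  96  95  96  96  96  95  96  96  96  94  95  95  95  95
  95  96  95  95  96  96  95  96  96  97  98  99  97 101 145 149 149 148
 149 148 149 150]
220 [151 150 150 150 150 150 152 151 105  97  97  98  98  98  97  99  97  96
  97  97  98  97  97  97  97  97  96  96  96  96  96  95  97  96  97  96
  97  95  97  97  96  96  97  96  96  97  97  96  96  96  97  96  96  97
  97  97  97  97  96  97  97  98 100  99 100 100  98 100 146 150 149 149
 148 148 149 150]
282 [216 216 216 216 216 218 220 193 112  98 103 102 103 102 101 114 115 116
 115  9
[... 788 characters left out ...]
0  65  67  69  68  68  69
  69  69  70  69  69  70  68  69  66  76 102 112 111 112 111 112 110]
188 [238 238 238 239 237 192 123 129 138 138 137 137 137 136 136 137 124  74
  61  64  66  66  67  69  68  68  67  86 124 114 111 112 111 111 111]
193 [237 237 237 239 237 192 121 128 137 138 136 136 136 136 136 134 135 133
 134 134 134 134 133 115  76  69  68  86 130 137 111 108 109 121 148]
197 [144 142 150 168 162 135 120 133 141 140 140 139 139 139 138 138 137 137
 136 136 136 135 135 135 135 133 118 109 131 148 149 148 147 148 146]
[ 70  69  74  75  75  72  73  60  60  67  68  69  70  69  69  70  69  69
  69  69  68  72  70  74 117 136 135 134 133 134 134 134 137 141  56  14
  15  16  18  18]
```

Sub-pixel: the slots lie about 0 to −0.8 mm from the held tool in tool y, tool x and yaw fit (under 0.5 mm and 0.01 rad). I shift −0.5 mm and enter the middle slot gently.

Emit:
move_arm(targets=[[[0,-0.5,15],[0,0,0],-1],[[0,-0.5,30],[0,0,0],-1],[[0,-0.5,42],[0,0,0],-1],[[0,-0.5,46],[0,0,0],-1],[[0,-0.5,49],[0,0,0],-1],[[0,-0.5,52],[0,0,0],-1],[[0,-0.5,54],[0,0,0],-1],[[0,-0.5,54],[0,0,0],-1]])

```text
time: 7.82
tool_pos: [0.6032, -0.1965, 0.1552]
ee_rot: [-3.139, 0.001, 1.715]
wrist_force: [0.0, 0.3, -1.6]
width: 0.0158
```

Emit:
move_arm(targets=[[[0,0,4],[0,0,0],-1],[[0,0,8],[0,0,0],-1],[[0,0,12],[0,0,0],-1],[[0,0,16],[0,0,0],-1],[[0,0,16],[0,0,0],-1]])

```text
time: 8.45
tool_pos: [0.6028, -0.1964, 0.1385]
ee_rot: [-3.138, 0.0, 1.715]
wrist_force: [0.9, -0.1, -0.9]
width: 0.0162
```

Inside the slot and free. Now past the 30 mm floor level.

Emit:
move_arm(targets=[[[0,0,3],[0,0,0],-1],[[0,0,6],[0,0,0],-1],[[0,0,9],[0,0,0],-1],[[0,0,11],[0,0,0],-1],[[0,0,11],[0,0,0],-1]])

```text
time: 9.07
tool_pos: [0.603, -0.1964, 0.1278]
ee_rot: [-3.139, 0.0, 1.715]
wrist_force: [-0.2, 0.4, -0.8]
width: 0.0156
```

Emit:
move_arm(targets=[[[0,0,2],[0,0,0],-1],[[0,0,4],[0,0,0],-1],[[0,0,6],[0,0,0],-1],[[0,0,6],[0,0,0],-1]])

```text
time: 9.57
tool_pos: [0.603, -0.1965, 0.1219]
ee_rot: [-3.139, 0.0, 1.715]
wrist_force: [-0.2, -0.8, -1.2]
width: 0.0158
```

Emit:
move_arm(targets=[[[0,0,2],[0,0,0],-1],[[0,0,4],[0,0,0],-1],[[0,0,6],[0,0,0],-1],[[0,0,8],[0,0,0],-1],[[0,0,9],[0,0,0],-1],[[0,0,9],[0,0,0],-1]])

```text
time: 10.32
tool_pos: [0.603, -0.1965, 0.113]
ee_rot: [-3.139, 0.001, 1.715]
wrist_force: [-0.3, 0.7, -1.8]
width: 0.0161
```

Emit:
move_arm(targets=[[[0,0,2],[0,0,0],-1],[[0,0,4],[0,0,0],-1],[[0,0,6],[0,0,0],-1],[[0,0,8],[0,0,0],-1],[[0,0,8],[0,0,0],-1]])

```text
time: 10.95
tool_pos: [0.6029, -0.1965, 0.1049]
ee_rot: [-3.139, 0.0, 1.715]
wrist_force: [0.0, 0.7, -0.4]
width: 0.0156
```

Past both shallow floor levels, so the middle slot is the deep one. Now I seat it.

Emit:
move_arm(targets=[[[0,0,1],[0,0,0],-1],[[0,0,2],[0,0,0],-1],[[0,0,3],[0,0,0],-1],[[0,0,3],[0,0,0],-1]])

```text
time: 11.45
tool_pos: [0.6031, -0.1966, 0.1023]
ee_rot: [-3.139, 0.001, 1.715]
wrist_force: [0.4, 0.4, -1.1]
width: 0.0159
```

Emit:
move_arm(targets=[[[0,0,1],[0,0,0],-1],[[0,0,2],[0,0,0],-1],[[0,0,2.5],[0,0,0],-1],[[0,0,2.5],[0,0,0],-1]])

```text
time: 11.95
tool_pos: [0.6032, -0.1966, 0.1022]
ee_rot: [-3.141, 0.001, 1.715]
wrist_force: [-2.8, 0.3, 7.1]
width: 0.0156
```

Emit:
move_arm(targets=[[[0,0,1],[0,0,0],-1],[[0,0,1.5],[0,0,0],-1],[[0,0,1.5],[0,0,0],-1],[[0,0,1.5],[0,0,0],-1]])

```text
time: 12.45
tool_pos: [0.6035, -0.1967, 0.1021]
ee_rot: [3.141, 0.002, 1.715]
wrist_force: [-3.8, 1.5, 10.9]
width: 0.0158
```

```bash
python3 - <<'E'
from h import *
R,p,o=cur(); print(p,o["wrist_force"],o["time"])
s=viewer.snapshot("scene")[:,:,::-1]; t=viewer.snapshot("wrist")[:,:,::-1]
a=cv2.resize(s[110:230,130:290],(800,600),interpolation=cv2.INTER_CUBIC)
cv2.imwrite("pics/seat.png",a)
E
```

```text
[ 0.6035 -0.1967  0.1021] [-3.8288  1.531  10.9193] 12.45
```

View pics/seat.png

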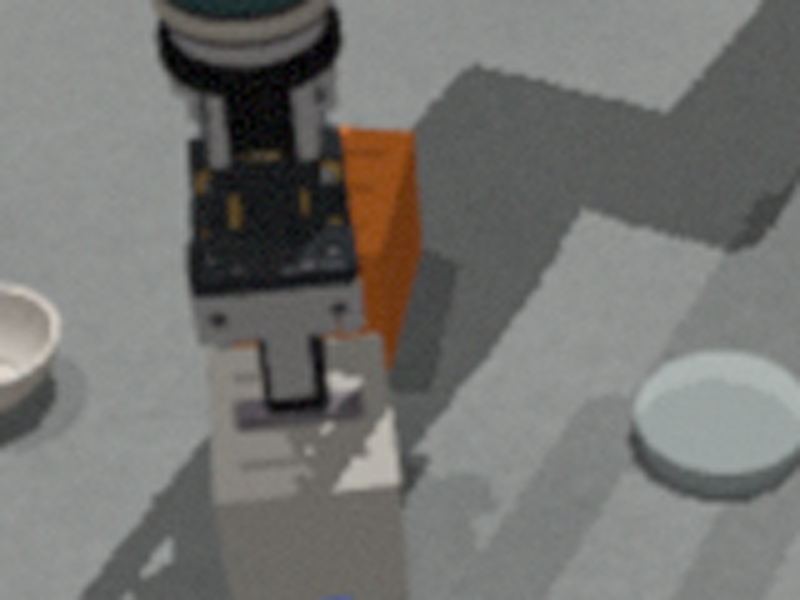

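The shoulder is lying on the block at the middle slot, with TCP z .102 (about .101 expected) under an 11 N push. I relax the push, release and withdraw.

Emit:
move_arm(targets=[[[0,0,-2.5],[0,0,0],-1],[[0,0,-2.5],[0,0,0],-1],[[0,0,-2.5],[0,0,0],0],[[0,0,-2.5],[0,0,0],0],[[0,0,-2.5],[0,0,0],0],[[0,0,-2.5],[0,0,0],0],[[0,0,-20],[0,0,0],0],[[0,0,-50],[0,0,0],0],[[0,0,-100],[0,0,0],0],[[0,0,-150],[0,0,0],0],[[0,0,-180],[0,0,0],0],[[0,0,-180],[0,0,0],0]])

```text
time: 14.05
tool_pos: [0.6047, -0.1969, 0.2834]
ee_rot: [3.136, 0.005, 1.715]
wrist_force: [0.9, 0.2, 0.0]
width: 0.0471
```

```bash
python3 - <<'E'
from h import *
R,p,o=cur(); print(p,o["wrist_force"],o["width"],o["time"])
s=viewer.snapshot("scene")[:,:,::-1]; t=viewer.snapshot("wrist")[:,:,::-1]
a=cv2.resize(s[110:230,130:290],(400,300),interpolation=cv2.INTER_CUBIC); b=cv2.resize(t[80:290,110:390],(400,300),interpolation=cv2.INTER_CUBIC)
cv2.imwrite("pics/end.png",np.hstack([a,b]))
wp=(R,p);h=[.603,-.196,.1445]
for z in(.088,.148):print(z,(proj("wrist",place(h,np.array([[i*.008,j*(.03 if z<.1 else .015),z] for i,j in((1,1),(-1,1),(-1,-1),(1,-1))])),wp)-[110,80])*400/280+[400,0])
E
```

```text
[ 0.6047 -0.1969  0.2834] [0.8752 0.2191 0.0248] 0.047077261765161964 14.05
0.088 [[609.867   87.4062]
 [589.9877  87.4122]
 [590.4202 159.4978]
 [609.5423 159.4769]]
0.148 [[611.693  118.4778]
 [588.4174 118.4928]
 [588.7103 160.6669]
 [611.4585 160.6418]]
```

View pics/end.png

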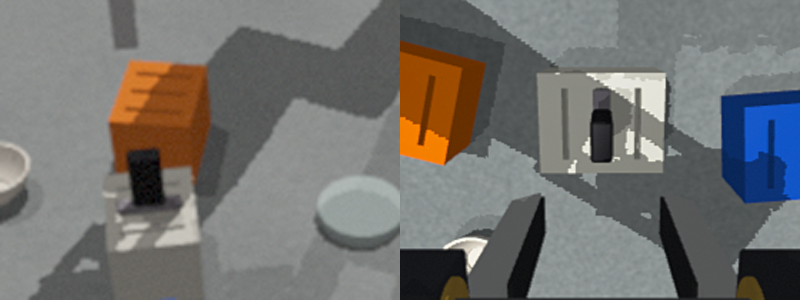

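The scraper stands upright in the middle slot, shoulder (602,95) and grip (602,137) within a few pixels of where they should be. The gripper is clear, and the dish and bowl haven't moved.

```bash
python3 -c "
from bench import order; print(order.close_job())"
```

```text
the job is handed in; nothing more can be done
None
```

I put the scraper away in the white block's middle slot, which is the deep one, and handed the job in at about 14 s of the 48 s.

- **Finding the slot:** The middle slot was my first try. The blade slid past both shallow floor levels with no resistance, so I never tried the other two.
- **Seating:** It stopped at a TCP height of 0.102 m (about 0.101 expected). I pressed it home with about 11 N while still gripping, then let go.
- **Final look:** The scraper stood upright with its shoulder on the block. The gripper was clear and the wrist force was about 0.
- **Bystanders:** The dish and the bowl looked undisturbed. The bottle was outside the last crops, so I did not recheck it, but the arm stayed well away from it.
- **Disagreements:** The top and scene cameras differed by about 6 mm on the block's position. I settled that with the wrist camera.

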